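Press a glued trivet tile under its swivel clip, then free it

ROBOT

A 6-joint arm with a two-finger parallel gripper is mounted at the origin on the work surface. World frame = base frame: x ahead of the robot, y to its left, z up, the work surface at z = 0. Lengths are in m, angles in rad, forces in N, time in s.
With the tool pointing down it reaches from about 0.425 to 0.95 m from the base axis. Payload 3.5 kg.
Tool frame: the origin (TCP) lies on the mounting face of the last link; the fingertips stand 173 mm ahead of it and the grasp point (between the pads) lies 155 mm ahead of it; z points along the fingers, x is the direction in which the jaws open and shut, and the axes are right-handed (so a half turn about z gives the same grasp; the last joint's range is limited). The gripper opens to 85 mm and grips with 20 to 120 N. Pads are 22 mm wide; open, the fingers measure 114 mm over their backs; the gripper's body (76 mm by 85 mm) begins 54 mm behind the grasp point. The pads swing forward as they close: fully open they stand 13 mm farther back than shut.
Start: joints at [0.995, 0.286, 1.577, -0, 1.279, -0.15], TCP at [0.279, 0.615, 0.405] pointing down, gripper open.
Joint ranges: [-2.77, 2.77], [-0.9, 2.22], [0.21, 2.48], [-1.53, 4.67], [0.24, 2.81], [-2.84, 2.84]. Speed limits (rad/s): [2.79, 2.79, 3.14, 3.14, 3.14, 3.14].

INTERFACE

Orientations are given as a unit quaternion [x, y, z, w].
In Python, from plant import get_state, read_camera, sign_off gives the robot as it stands.
- The arm moves only by the shell command python3 -m jog 'ROWS' [FORCE]. ROWS is JSON, a list of rows, each an object of numbers: "grip": the closure, from 0 (fully open) to 1 (shut); "x", "y", "z": the shift along the tool's x, y, z in mm; "rx", "ry", "rz": the turn, a rotation vector about the tool's x, y, z in degrees. A call has 1 to 8 rows; each row shifts and turns the commanded pose from where the row before left it, along the tool's axes as they then stand; what a row does not reach is not made up. A row lasts 1/12 s, in which the tool goes at most 41.7 mm and 7.16 degrees, less where a joint would pass 70% of its speed; a pose out of reach is approached as far as the arm can. A call with a gripper value outside its range is refused whole. The fingers move at their own pace and stop on an object; FORCE is the grip in N (left out, the last holds). Time passes only in rows, so rows that do not move let the fingers close. It gives the time, the measured TCP pose, the force and the opening at its end, in the units of the state.
- get_state(): the state, without advancing time (a new reading comes with each control period).
- read_camera(name): name is "scene" or "top" or "wrist"; returns a dict with "frame" (384x512x3 uint8, red, green, blue), "intrinsics" (3x3 intrinsics, pixels), "R" (3x3) and "t" (3): a world point X has camera coordinates R X + t. Camera axes: x right, y down, z forward; pixel columns grow to the right and rows downward; lengths in m; the calibration is good to about 2 mm. The wrist camera is an equidistant fisheye: a pixel r from the principal point sees the ray r / f radians off the axis. A picture is of the moment at which its call begins. There is no depth.
- sign_off(): hands the job in, once; it reports no verdict.
The state is a dict: "time": time; "qpos": joint angles; "dq": joint speeds; "joint_efforts": joint torques, N m; "eef_pos": TCP position; "tcp_rot": TCP orientation; "contact_force": force on the tool from outside, world axes, zero at the start; "wrist_torque": the same for the moment, N m; "opening": opening from 0.0 (shut) to 1.0 (fully open).
Only numpy, scipy, OpenCV 4.12 (cv2) and the standard library are available. Lean on these libraries where they do the work, as an engineer would, in place of code of your own. Each camera call takes 0.05 s, during which the arm holds its last target.

TASK

Two bamboo trivet boards each have a steel spring clip on a pivot screw; only one board has a porcelain tile on it, freshly set in quick glue. Swing that board's clip round by its upright knob until its foot is well onto the tile's edge, let go completely for three seconds so that the clip alone presses the tile, then swing the same clip back until its foot is clear of the tile, and let go. Leave the tile in its seat and do not move the clip of the empty board.

Things in the scene. Friction and masses are not known exactly. Their poses are not given: they have to be found in the camera images.
- tile_board: Fixed bamboo board carrying the tile, 170 (x) by 150 (y) by 15 mm, left or right on the bench, turned up to 30 degrees. Origin: centre of its underside, on the bench; z up. In this frame the tile's seat (inside 4 mm high rails) is centred at x 0, y +25 mm; the clip's vertical pivot screw is at x -20, y -55 mm, 35 mm outside the tile's -y edge; screw head top 38 mm above the bench.
- clip (a joint): Angle (rad) of the tile board's clip about its screw, counter-clockwise from above. 0: arm along the board's +x, beside the tile (starts 0 to 0.25). 0.57: foot centre crosses the tile's edge. 1.57: arm along +y, foot 30 mm inside the edge. Stops: -0.1, 1.6. Stays where left. About 1 N at the knob swings it, up to 6 N as the sprung foot rides up 2 mm onto the tile; it presses with about 3 N.
- tile: White porcelain tile, 90 by 90 by 8 mm, 150 g, loose in its seat with 1 mm play; its top is 23 mm above the bench. Origin: centre of its underside; axes along its sides, z up.
- bare_clip_knob (a point): Top centre of the knob of the identical clip on the other, empty board. Both clips: flat steel arm 14 mm wide, 33 mm above the bench; 42 mm from the screw axis an upright round steel knob, 12 mm in diameter, from 34 to 74 mm above the bench; 65 mm from the axis, under the arm's end, a round foot 12 mm across.
There are look-alikes about, which are no part of the job. What is shaped like the tile_board but purple is not meant.

How it is judged:
By the outcome, as a careful person would: the job done as asked, in the order asked, and still so for the second after the job is handed in, with the robot touching nothing.
It also fails if it takes over 53 s, if anything falls off the work surface, if the arm or the gripper's body presses on something with over 40 N, if the wrist force passes 120 N, or if a joint passes its speed limit or range.

## Working session

There is one attempt and no reset: what is moved stays moved. The work goes in short steps, Python scripts to look and compute and a shell command to move; the robot and the scene stay as the last step left them, time stands still between calls to the robot, and variables do not carry over. Pictures are saved under pics/ and viewed, and the job is handed in when it is done.

```bash
mkdir -p pics; ls; python3 - <<'E'
from plant import get_state, read_camera
import cv2
s=get_state();print(s)
for n in("scene","top"):
    c=read_camera(n);cv2.imwrite(f"pics/{n}0.png",c["frame"][:,:,::-1]);print(n,c["intrinsics"],c["R"],c["t"])
E
```

```text
pics
{'time': 0.0, 'qpos': array([ 9.95018686e-01,  2.87167874e-01,  1.57818946e+00,  2.06874964e-05,
        1.27856732e+00, -1.50008685e-01]), 'dq': array([-1.52593172e-03,  6.14917284e-04, -3.90991445e-03, -1.72199094e-03,
        9.24507688e-05, -7.21629512e-04]), 'joint_efforts': array([ 1.63186050e-04, -4.05974579e+01, -2.92625159e+01, -1.16418973e-04,
        5.84057387e-03, -3.40946812e-06]), 'eef_pos': array([0.27862634, 0.61453174, 0.40333847]), 'tcp_rot': array([ 8.40542901e-01,  5.41743733e-01, -1.06752806e-03,  4.69083386e-04]), 'contact_force': array([-0.02925153, -0.62319045, -0.59307092]), 'wrist_torque': array([ 0.02563465, -0.00481941,  0.01749804]), 'opening': 0.9996925989979567}
scene [[398.1997584    0.         256.47672508]
 [  0.         398.1997584  198.61199375]
 [  0.           0.           1.        ]] [[-0.51837308  0.85510436  0.00926685]
 [ 0.66059863  0.40729612 -0.63064992]
 [-0.54304585 -0.32079027 -0.77601212]] [ 0.26272818 -0.26118762  1.27542478]
top [[358.81172332   0.         254.1222375 ]
 [  0.         358.81172332 195.16645893]
 [  0.           0.           1.        ]] [[-0.01721611 -0.99952242 -0.02566206]
 [-0.99544247  0.01954228 -0.09334022]
 [ 0.09379714  0.02393815 -0.9953035 ]] [-0.01344211  0.43731024  0.75712241]
```

View pics/scene0.png

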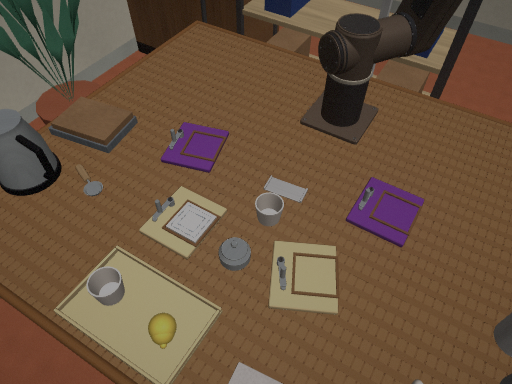

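View pics/top0.png

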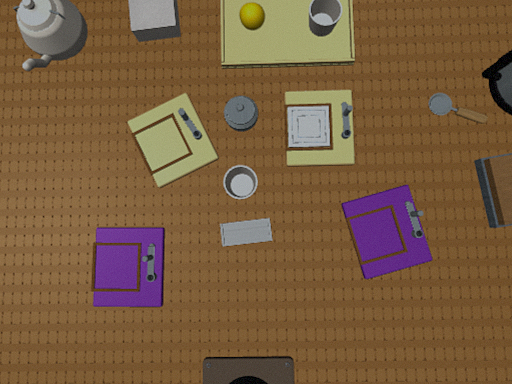

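```bash
python3 - <<'E'
import cv2,numpy as np
a=cv2.imread("pics/top0.png")[80:180,270:370];b=cv2.imread("pics/scene0.png")[180:260,135:235]
cv2.imwrite("pics/crop.png",np.hstack([cv2.resize(a,(400,400),interpolation=2),cv2.resize(b,(400,400),interpolation=2)]))
cv2.imwrite("pics/crop.png",np.hstack([cv2.resize(a,(400,400),interpolation=2),cv2.resize(cv2.copyMakeBorder(b,0,20,0,0,0),(400,400),interpolation=2)]))
E
```

```text
(no output)
```

View pics/crop.png

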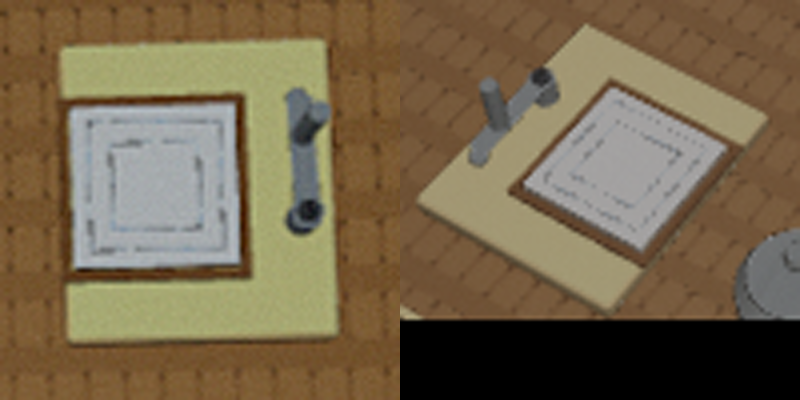

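Candidates (top view): bamboo board with tile (320,128); empty bamboo board (172,140); purple boards (128,267), (387,232); tray (288,35). The choice is (320,128). The crop shows the tile in it, its screw at about (346,134), and its knob up and to the right of the arm.

```bash
cat > h.py <<'E'
import numpy as np,cv2
from plant import get_state, read_camera
def ray(c,p,z):
    K,R,t=c["intrinsics"],c["R"],c["t"]
    d=R.T@np.linalg.solve(K,[p[0],p[1],1]);o=-R.T@t
    return o+d*(z-o[2])/d[2]
def proj(c,X):
    v=c["R"]@np.array(X)+c["t"];u=c["intrinsics"]@v;return u[:2]/u[2]
def quad(c,hsv,roi,z):
    x0,y0,x1,y1=roi
    H=cv2.cvtColor(c["frame"],cv2.COLOR_RGB2HSV)
    m=cv2.inRange(H,np.array(hsv[0]),np.array(hsv[1]));k=np.zeros_like(m);k[y0:y1,x0:x1]=m[y0:y1,x0:x1]
    n=max(cv2.findContours(k,0,2)[0],key=cv2.contourArea)
    P=np.array([ray(c,p[0],z)[:2] for p in cv2.convexHull(n)],np.float32)
    return cv2.minAreaRect(P),k
E
python3 - <<'E'
from h import *
for n,roi,bp,sp in (("top",(278,84,360,170),(300,97),None),("scene",(136,182,232,258),None,None)):
    c=read_camera(n);H=cv2.cvtColor(c["frame"],cv2.COLOR_RGB2HSV)
    print(n,-c["R"].T@c["t"])
    print([H[y,x].tolist() for x,y in ([(300,95),(310,125),(330,150),(280,80)] if n=="top" else [(185,243),(200,203),(192,228),(235,215)])])
    r,k=quad(c,((20,60,90),(35,140,255)),roi,.015);print("board",r)
    r,k2=quad(c,((0,0,120),(180,45,255)),(roi[0],roi[1],roi[2]-(20 if n=="top" else 0),roi[3]),.023);print("tile",r)
    cv2.imwrite(f"pics/m_{n}.png",np.hstack([k,k2])[::2,::2])
c=read_camera("top");print("screw",ray(c,(346.5,134),.038),"knobtop",ray(c,(349,107.5),.074))
E
```

```text
top [ 0.36406985 -0.04010585  0.79404027]
[[31, 84, 169], [100, 9, 174], [32, 89, 152], [17, 157, 114]]
board ((0.5862997770309448, -0.16711300611495972), (0.16948743164539337, 0.14942623674869537), 0.07732654362916946)
tile ((0.5868244171142578, -0.14220431447029114), (0.09169536083936691, 0.0897003635764122), 88.66947174072266)
scene [1.00134553 0.29086455 0.82259247]
[[24, 70, 161], [23, 74, 162], [0, 3, 164], [14, 126, 113]]
board ((0.5896903276443481, -0.16374778747558594), (0.14911942183971405, 0.16950161755084991), 89.92407989501953)
tile ((0.5868467092514038, -0.1403987556695938), (0.09068729728460312, 0.08989997953176498), 89.96002960205078)
screw [ 0.56270885 -0.22162089  0.038     ] knobtop [ 0.60851531 -0.22034488  0.074     ]
```

```bash
python3 - <<'E'
from h import *
c=read_camera("scene")
print("knob",ray(c,(157,201.3),.074),"screw",ray(c,(170.5,198.8),.038))
t=read_camera("top")
S=np.array([.5665,-.2208])
for th in(0,.1,.2):
    k=[S[0]+.042*np.cos(th),S[1]+.042*np.sin(th)];f=[S[0]+.065*np.cos(th),S[1]+.065*np.sin(th)]
    print(th,proj(t,k+[.074]),proj(c,k+[.074]),proj(t,f+[.034]),proj(c,f+[.034]))
print(proj(t,[*S,.038]),proj(c,[*S,.038]))
a=cv2.resize(t["frame"][90:150,325:365,::-1],(400,600),interpolation=2);b=cv2.resize(c["frame"][190:230,145:185,::-1],(400,400),interpolation=2)
cv2.imwrite("pics/z.png",np.hstack([a,cv2.copyMakeBorder(b,0,200,0,0,0)]))
E
```

```text
knob [ 0.61002584 -0.21770237  0.074     ] screw [ 0.56705828 -0.21843973  0.038     ]
0 [349.22371712 107.50162691] [156.41723105 200.35188552] [344.37942811 103.38939418] [153.30646417 216.79394703]
0.1 [347.17003217 107.65314817] [157.8254161  201.00694152] [341.37366313 103.61187812] [155.43976347 217.8212672 ]
0.2 [345.14570771 108.00227159] [159.33687679 201.54093892] [338.41064631 104.123299  ] [157.7335207  218.65946526]
[346.0405218  132.27231013] [169.90812763 198.27493927]
```

View pics/z.png

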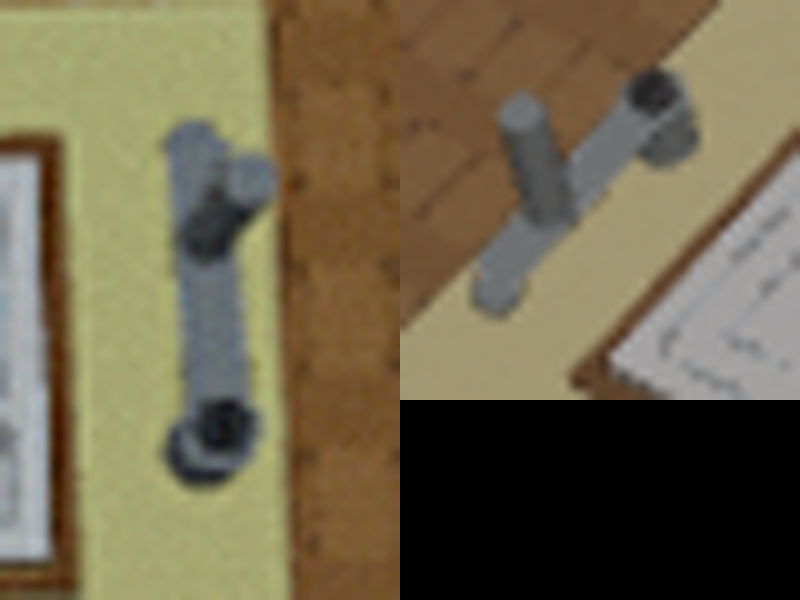

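```bash
R='x'; 
python3 -m jog '[{"grip":0,"x":-26,"y":26.9},{"grip":0,"x":-26,"y":26.9},{"grip":0,"x":-26,"y":26.9},{"grip":0,"x":-26,"y":26.9},{"grip":0,"x":-26,"y":26.9},{"grip":0,"x":-26,"y":26.9},{"grip":0,"x":-26,"y":26.9},{"grip":0,"x":-26,"y":26.9}]'
python3 -m jog '[{"grip":0,"x":-26,"y":26.9},{"grip":0,"x":-26,"y":26.9},{"grip":0,"x":-26,"y":26.9},{"grip":0,"x":-26,"y":26.9},{"grip":0,"x":-26,"y":26.9},{"grip":0,"x":-26,"y":26.9},{"grip":0,"x":-26,"y":26.9},{"grip":0,"x":-26,"y":26.9}]'
```

```text
$[0]: bad value
$[0]: bad value
```

```bash
python3 -m jog '[{"grip":0,"x":-26,"y":26.9,"z":0,"rx":0,"ry":0,"rz":0}]'; python3 -m jog --help
```

```text
time: 0.43
eef_pos: [0.2909, 0.5825, 0.4041]
tcp_rot: [0.839, 0.543, 0.0, -0.001]
contact_force: [0.4, -1.2, 0.6]
opening: 1.0invalid input: not JSON, or not a number
```

```bash

python3 -m jog '[{"grip":0,"x":-26,"y":26.9,"z":0,"rx":0,"ry":0,"rz":0},{"grip":0,"x":-26,"y":26.9,"z":0,"rx":0,"ry":0,"rz":0},{"grip":0,"x":-26,"y":26.9,"z":0,"rx":0,"ry":0,"rz":0},{"grip":0,"x":-26,"y":26.9,"z":0,"rx":0,"ry":0,"rz":0},{"grip":0,"x":-26,"y":26.9,"z":0,"rx":0,"ry":0,"rz":0},{"grip":0,"x":-26,"y":26.9,"z":0,"rx":0,"ry":0,"rz":0},{"grip":0,"x":-26,"y":26.9,"z":0,"rx":0,"ry":0,"rz":0},{"grip":0,"x":-26,"y":26.9,"z":0,"rx":0,"ry":0,"rz":0}]'
python3 -m jog '[{"grip":0,"x":-26,"y":26.9,"z":0,"rx":0,"ry":0,"rz":0},{"grip":0,"x":-26,"y":26.9,"z":0,"rx":0,"ry":0,"rz":0},{"grip":0,"x":-26,"y":26.9,"z":0,"rx":0,"ry":0,"rz":0},{"grip":0,"x":-26,"y":26.9,"z":0,"rx":0,"ry":0,"rz":0},{"grip":0,"x":-26,"y":26.9,"z":0,"rx":0,"ry":0,"rz":0},{"grip":0,"x":-26,"y":26.9,"z":0,"rx":0,"ry":0,"rz":0},{"grip":0,"x":-26,"y":26.9,"z":0,"rx":0,"ry":0,"rz":0},{"grip":0,"x":-26,"y":26.9,"z":0,"rx":0,"ry":0,"rz":0}]'
```

```text
time: 1.1
eef_pos: [0.4028, 0.2999, 0.405]
tcp_rot: [0.84, 0.542, 0.0, 0.0]
contact_force: [0.6, -0.1, -0.8]
opening: 1.001
time: 1.77
eef_pos: [0.5129, 0.0214, 0.4051]
tcp_rot: [0.841, 0.542, 0.0, 0.0]
contact_force: [0.9, 0.0, 1.3]
opening: 0.996
```

```bash

python3 -m jog '[{"grip":0.3,"x":-26,"y":26.9,"z":0,"rx":0,"ry":0,"rz":0},{"grip":0.3,"x":-26,"y":26.9,"z":0,"rx":0,"ry":0,"rz":0},{"grip":0.3,"x":-26,"y":26.9,"z":0,"rx":0,"ry":0,"rz":0},{"grip":0.3,"x":-26,"y":26.9,"z":0,"rx":0,"ry":0,"rz":0},{"grip":0.3,"x":-26,"y":26.9,"z":0,"rx":0,"ry":0,"rz":0},{"grip":0.3,"x":-26,"y":26.9,"z":0,"rx":0,"ry":0,"rz":0},{"grip":0.3,"x":-26,"y":26.9,"z":0,"rx":0,"ry":0,"rz":0}]'
python3 -m jog '[{"grip":0.3,"x":0,"y":0,"z":10,"rx":0,"ry":0,"rz":7.1},{"grip":0.3,"x":0,"y":0,"z":10,"rx":0,"ry":0,"rz":7.1},{"grip":0.3,"x":0,"y":0,"z":10,"rx":0,"ry":0,"rz":7.1},{"grip":0.3,"x":0,"y":0,"z":10,"rx":0,"ry":0,"rz":7.1},{"grip":0.3,"x":0,"y":0,"z":10,"rx":0,"ry":0,"rz":7.1},{"grip":0.3,"x":0,"y":0,"z":10,"rx":0,"ry":0,"rz":7.1},{"grip":0.3,"x":0,"y":0,"z":10,"rx":0,"ry":0,"rz":7.1},{"grip":0.3,"x":0,"y":0,"z":10,"rx":0,"ry":0,"rz":7.1}]' 20
python3 -m jog '[{"grip":0.5,"x":0,"y":0,"z":0,"rx":0,"ry":0,"rz":7.1},{"grip":0.5,"x":0,"y":0,"z":0,"rx":0,"ry":0,"rz":7.1},{"grip":0.5,"x":0,"y":0,"z":0,"rx":0,"ry":0,"rz":7.1},{"grip":0.5,"x":0,"y":0,"z":0,"rx":0,"ry":0,"rz":7.1},{"grip":0.5,"x":0,"y":0,"z":0,"rx":0,"ry":0,"rz":7.1},{"grip":0.5,"x":0,"y":0,"z":0,"rx":0,"ry":0,"rz":7.1},{"grip":0.5,"x":0,"y":0,"z":0,"rx":0,"ry":0,"rz":7.1},{"grip":0.5,"x":0,"y":0,"z":0,"rx":0,"ry":0,"rz":7.1}]'
python3 -m jog '[{"grip":0.5,"x":0,"y":0,"z":0,"rx":0,"ry":0,"rz":7.1},{"grip":0.5,"x":0,"y":0,"z":0,"rx":0,"ry":0,"rz":7.1},{"grip":0.5,"x":0,"y":0,"z":0,"rx":0,"ry":0,"rz":7.1},{"grip":0.5,"x":0,"y":0,"z":0,"rx":0,"ry":0,"rz":7.1},{"grip":0.5,"x":0,"y":0,"z":0,"rx":0,"ry":0,"rz":7.1},{"grip":0.5,"x":0,"y":0,"z":0,"rx":0,"ry":0,"rz":7.1},{"grip":0.5,"x":0,"y":0,"z":0,"rx":0,"ry":0,"rz":0}]'
python3 - <<'E'
from h import *
s=get_state();print(s["time"],s["qpos"],s["eef_pos"])
from scipy.spatial.transform import Rotation as R
M=R.from_quat(s["tcp_rot"]).as_matrix();print(M)
w=read_camera("wrist");t=read_camera("top")
cv2.imwrite("pics/w1.png",w["frame"][:,:,::-1]);cv2.imwrite("pics/t1.png",t["frame"][:,:,::-1])
d=M.T@(np.array([.609,-.2195,s["eef_pos"][2]])-s["eef_pos"]);print("to knob (tool mm)",d*1000)
E
```

```text
time: 2.35
eef_pos: [0.6093, -0.2221, 0.4048]
tcp_rot: [0.841, 0.542, 0.0, 0.0]
contact_force: [0.7, 0.9, 0.4]
opening: 0.703
time: 3.02
eef_pos: [0.609, -0.2202, 0.3243]
tcp_rot: [0.997, 0.074, 0.0, 0.0]
contact_force: [-0.1, 0.4, 0.3]
opening: 0.7
time: 3.68
eef_pos: [0.609, -0.2202, 0.3248]
tcp_rot: [0.912, -0.41, 0.0, 0.0]
contact_force: [0.3, 0.7, -0.7]
opening: 0.5
time: 4.27
eef_pos: [0.609, -0.2202, 0.3247]
tcp_rot: [-0.703, 0.712, -0.0, 0.0]
contact_force: [0.1, -0.0, 0.5]
opening: 0.501
4.2667 [-5.03439747e-01  2.99525846e-01  1.71214271e+00  2.88862986e-05
  1.12990034e+00  1.07989963e+00] [ 0.60899607 -0.22022683  0.32474383]
[[-1.25550478e-02 -9.99921182e-01  3.34140005e-05]
 [-9.99921182e-01  1.25550482e-02  1.14205657e-05]
 [-1.18391799e-05 -3.32679812e-05 -9.99999999e-01]]
to knob (tool mm) [-7.26822108e-01  5.19203543e-03  8.43224920e-06]
```

View pics/w1.png

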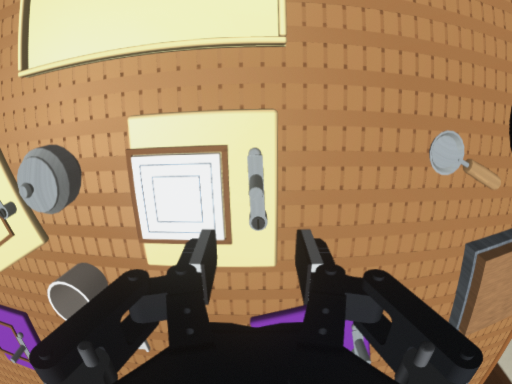

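View pics/t1.png

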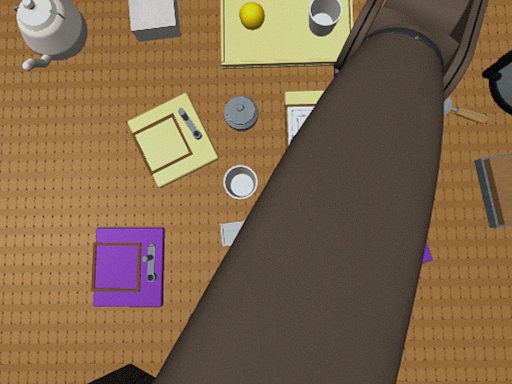

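The wrist view shows the clip with its knob near (257,180), centred between the pads (about x 255). Descending with the fingers straddling it.

```bash

python3 -m jog '[{"grip":0.5,"x":0,"y":0,"z":14,"rx":0,"ry":0,"rz":0},{"grip":0.5,"x":0,"y":0,"z":14,"rx":0,"ry":0,"rz":0},{"grip":0.5,"x":0,"y":0,"z":14,"rx":0,"ry":0,"rz":0},{"grip":0.5,"x":0,"y":0,"z":14,"rx":0,"ry":0,"rz":0},{"grip":0.5,"x":0,"y":0,"z":14,"rx":0,"ry":0,"rz":0},{"grip":0.5,"x":0,"y":0,"z":14,"rx":0,"ry":0,"rz":0},{"grip":0.5,"x":0,"y":0,"z":14,"rx":0,"ry":0,"rz":0},{"grip":0.5,"x":0,"y":0,"z":12,"rx":0,"ry":0,"rz":0}]'
python3 -m jog '[{"grip":0.72,"x":0,"y":0,"z":0,"rx":0,"ry":0,"rz":0},{"grip":0.72,"x":0,"y":0,"z":0,"rx":0,"ry":0,"rz":0},{"grip":0.72,"x":0,"y":0,"z":0,"rx":0,"ry":0,"rz":0},{"grip":0.72,"x":0,"y":0,"z":0,"rx":0,"ry":0,"rz":0}]'
python3 - <<'E'
from h import *
w=read_camera("wrist");cv2.imwrite("pics/w2.png",w["frame"][:,:,::-1]);cv2.imwrite("pics/s2.png",read_camera("scene")["frame"][:,:,::-1])
E
```

```text
time: 5.03
eef_pos: [0.6087, -0.2201, 0.2125]
tcp_rot: [-0.703, 0.711, 0.001, -0.0]
contact_force: [-0.7, 0.8, 0.4]
opening: 0.5
time: 5.37
eef_pos: [0.6095, -0.2205, 0.216]
tcp_rot: [-0.703, 0.711, -0.001, 0.0]
contact_force: [-0.0, 0.1, 0.6]
opening: 0.279
```

View pics/w2.png

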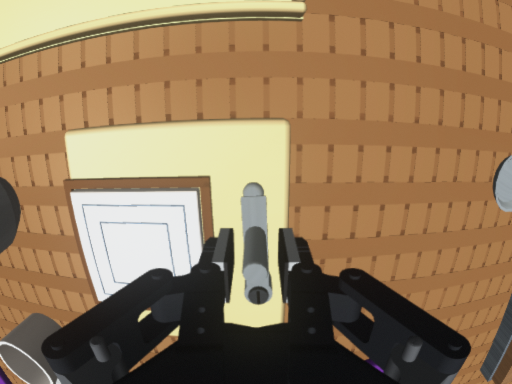

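View pics/s2.png

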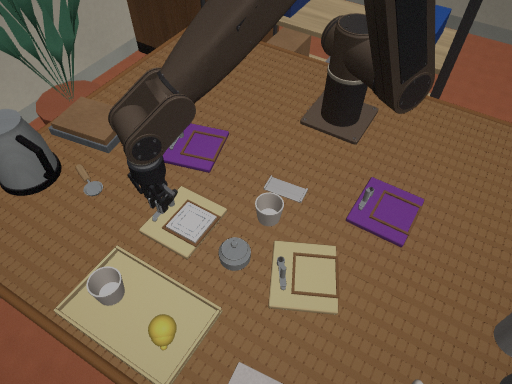

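```bash

python3 -m jog '[{"grip":0.72,"x":-4.4,"y":0.23,"z":0,"rx":0,"ry":0,"rz":-6},{"grip":0.72,"x":-4.4,"y":0.23,"z":0,"rx":0,"ry":0,"rz":-6},{"grip":0.72,"x":-4.4,"y":0.23,"z":0,"rx":0,"ry":0,"rz":-6},{"grip":0.72,"x":-4.4,"y":0.23,"z":0,"rx":0,"ry":0,"rz":-6},{"grip":0.72,"x":-4.4,"y":0.23,"z":0,"rx":0,"ry":0,"rz":-6},{"grip":0.72,"x":0,"y":0,"z":0,"rx":0,"ry":0,"rz":0}]'
python3 - <<'E'
from h import *
w=read_camera("wrist");cv2.imwrite("pics/w3.png",w["frame"][:,:,::-1])
E
```

```text
time: 5.97
eef_pos: [0.6036, -0.1988, 0.2156]
tcp_rot: [0.864, -0.504, 0.001, -0.0]
contact_force: [-0.5, 0.0, 0.3]
opening: 0.281
```

View pics/w3.png

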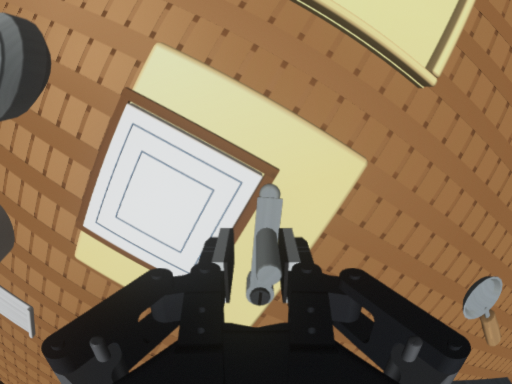

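The clip is following against the trailing pad. The tip is at about (268,190), just at the rail. Continuing.

```bash

python3 -m jog '[{"grip":0.72,"x":-4.4,"y":0.23,"z":0,"rx":0,"ry":0,"rz":-6},{"grip":0.72,"x":-4.4,"y":0.23,"z":0,"rx":0,"ry":0,"rz":-6},{"grip":0.72,"x":-4.4,"y":0.23,"z":0,"rx":0,"ry":0,"rz":-6},{"grip":0.72,"x":-4.4,"y":0.23,"z":0,"rx":0,"ry":0,"rz":-6},{"grip":0.72,"x":0,"y":0,"z":0,"rx":0,"ry":0,"rz":0}]'
python3 -m jog '[{"grip":0.72,"x":-4.4,"y":0.23,"z":0,"rx":0,"ry":0,"rz":-6},{"grip":0.72,"x":-4.4,"y":0.23,"z":0,"rx":0,"ry":0,"rz":-6},{"grip":0.72,"x":-4.4,"y":0.23,"z":0,"rx":0,"ry":0,"rz":-6},{"grip":0.72,"x":-4.4,"y":0.23,"z":0,"rx":0,"ry":0,"rz":-6},{"grip":0.72,"x":-4.4,"y":0.23,"z":0,"rx":0,"ry":0,"rz":-6},{"grip":0.72,"x":-4.4,"y":0.23,"z":0,"rx":0,"ry":0,"rz":-6},{"grip":0.72,"x":0,"y":0,"z":0,"rx":0,"ry":0,"rz":0}]'
python3 - <<'E'
from h import *
w=read_camera("wrist");cv2.imwrite("pics/w4.png",w["frame"][:,:,::-1])
E
```

```text
time: 6.43
eef_pos: [0.5927, -0.1871, 0.2165]
tcp_rot: [0.949, -0.314, 0.003, 0.001]
contact_force: [1.4, -2.0, 1.9]
opening: 0.282
time: 7.02
eef_pos: [0.568, -0.1784, 0.2161]
tcp_rot: [1.0, -0.006, 0.002, 0.001]
contact_force: [1.5, -0.6, 0.5]
opening: 0.282
```

View pics/w4.png

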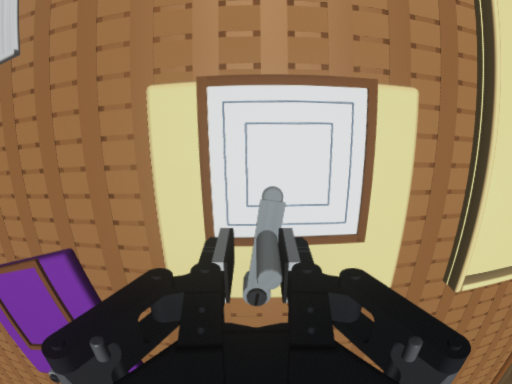

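Foot is about 25 mm inside the tile edge (tip at (272,196)). Backing the pad off to centre, then raising clear.

```bash

python3 -m jog '[{"grip":0.72,"x":5,"y":0,"z":0,"rx":0,"ry":0,"rz":0},{"grip":0.6,"x":0,"y":0,"z":0,"rx":0,"ry":0,"rz":0},{"grip":0.6,"x":0,"y":0,"z":0,"rx":0,"ry":0,"rz":0},{"grip":0.6,"x":0,"y":0,"z":-15,"rx":0,"ry":0,"rz":0},{"grip":0.6,"x":0,"y":0,"z":-15,"rx":0,"ry":0,"rz":0},{"grip":0.6,"x":0,"y":0,"z":-25,"rx":0,"ry":0,"rz":0},{"grip":0.6,"x":0,"y":0,"z":-25,"rx":0,"ry":0,"rz":0},{"grip":0.6,"x":0,"y":0,"z":-20,"rx":0,"ry":0,"rz":0}]'
python3 - <<'E'
from h import *
w=read_camera("wrist");cv2.imwrite("pics/w5.png",w["frame"][:,:,::-1])
c=read_camera("scene");cv2.imwrite("pics/s5.png",cv2.resize(c["frame"][150:290,100:300,::-1],(800,560),interpolation=2))
E
```

```text
time: 7.73
eef_pos: [0.5723, -0.1775, 0.3158]
tcp_rot: [1.0, -0.006, -0.0, -0.0]
contact_force: [0.5, -0.7, 0.2]
opening: 0.396
```

View pics/w5.png

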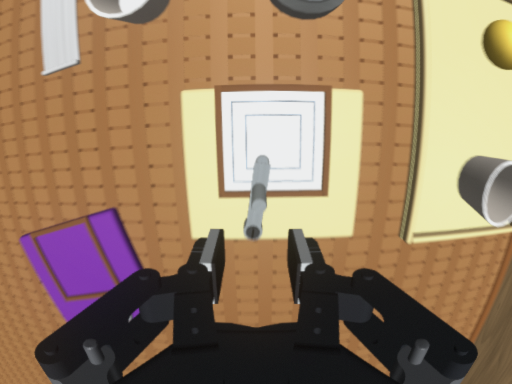

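View pics/s5.png

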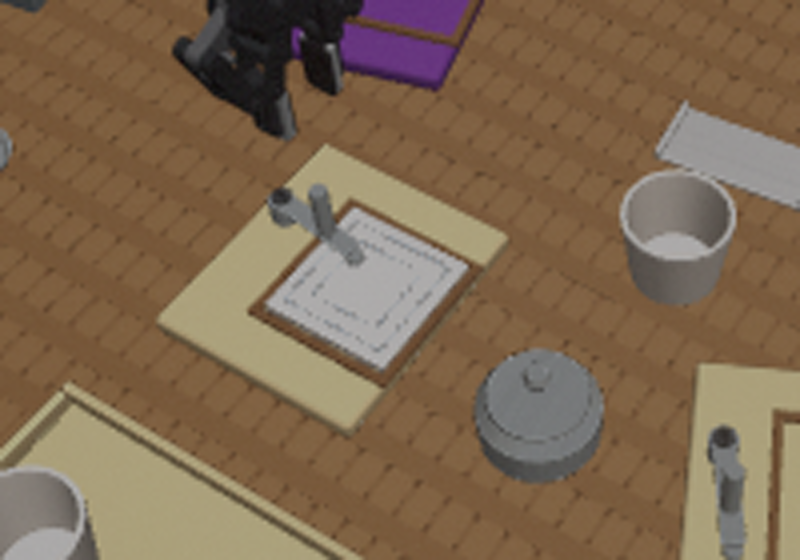

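The foot sits on the tile (scene crop (355,255)), with the gripper well clear. Waiting 4 s.

```bash

python3 -m jog '[{"grip":0.6,"x":0,"y":0,"z":0,"rx":0,"ry":0,"rz":0},{"grip":0.6,"x":0,"y":0,"z":0,"rx":0,"ry":0,"rz":0},{"grip":0.6,"x":0,"y":0,"z":0,"rx":0,"ry":0,"rz":0},{"grip":0.6,"x":0,"y":0,"z":0,"rx":0,"ry":0,"rz":0},{"grip":0.6,"x":0,"y":0,"z":0,"rx":0,"ry":0,"rz":0},{"grip":0.6,"x":0,"y":0,"z":0,"rx":0,"ry":0,"rz":0},{"grip":0.6,"x":0,"y":0,"z":0,"rx":0,"ry":0,"rz":0},{"grip":0.6,"x":0,"y":0,"z":0,"rx":0,"ry":0,"rz":0}]'
python3 -m jog '[{"grip":0.6,"x":0,"y":0,"z":0,"rx":0,"ry":0,"rz":0},{"grip":0.6,"x":0,"y":0,"z":0,"rx":0,"ry":0,"rz":0},{"grip":0.6,"x":0,"y":0,"z":0,"rx":0,"ry":0,"rz":0},{"grip":0.6,"x":0,"y":0,"z":0,"rx":0,"ry":0,"rz":0},{"grip":0.6,"x":0,"y":0,"z":0,"rx":0,"ry":0,"rz":0},{"grip":0.6,"x":0,"y":0,"z":0,"rx":0,"ry":0,"rz":0},{"grip":0.6,"x":0,"y":0,"z":0,"rx":0,"ry":0,"rz":0},{"grip":0.6,"x":0,"y":0,"z":0,"rx":0,"ry":0,"rz":0}]'
python3 -m jog '[{"grip":0.6,"x":0,"y":0,"z":0,"rx":0,"ry":0,"rz":0},{"grip":0.6,"x":0,"y":0,"z":0,"rx":0,"ry":0,"rz":0},{"grip":0.6,"x":0,"y":0,"z":0,"rx":0,"ry":0,"rz":0},{"grip":0.6,"x":0,"y":0,"z":0,"rx":0,"ry":0,"rz":0},{"grip":0.6,"x":0,"y":0,"z":0,"rx":0,"ry":0,"rz":0},{"grip":0.6,"x":0,"y":0,"z":0,"rx":0,"ry":0,"rz":0},{"grip":0.6,"x":0,"y":0,"z":0,"rx":0,"ry":0,"rz":0},{"grip":0.6,"x":0,"y":0,"z":0,"rx":0,"ry":0,"rz":0}]'
python3 -m jog '[{"grip":0.6,"x":0,"y":0,"z":0,"rx":0,"ry":0,"rz":0},{"grip":0.6,"x":0,"y":0,"z":0,"rx":0,"ry":0,"rz":0},{"grip":0.6,"x":0,"y":0,"z":0,"rx":0,"ry":0,"rz":0},{"grip":0.6,"x":0,"y":0,"z":0,"rx":0,"ry":0,"rz":0},{"grip":0.6,"x":0,"y":0,"z":0,"rx":0,"ry":0,"rz":0},{"grip":0.6,"x":0,"y":0,"z":0,"rx":0,"ry":0,"rz":0},{"grip":0.6,"x":0,"y":0,"z":0,"rx":0,"ry":0,"rz":0},{"grip":0.6,"x":0,"y":0,"z":0,"rx":0,"ry":0,"rz":0}]'
python3 -m jog '[{"grip":0.6,"x":0,"y":0,"z":0,"rx":0,"ry":0,"rz":0},{"grip":0.6,"x":0,"y":0,"z":0,"rx":0,"ry":0,"rz":0},{"grip":0.6,"x":0,"y":0,"z":0,"rx":0,"ry":0,"rz":0},{"grip":0.6,"x":0,"y":0,"z":0,"rx":0,"ry":0,"rz":0},{"grip":0.6,"x":0,"y":0,"z":0,"rx":0,"ry":0,"rz":0},{"grip":0.6,"x":0,"y":0,"z":0,"rx":0,"ry":0,"rz":0},{"grip":0.6,"x":0,"y":0,"z":0,"rx":0,"ry":0,"rz":0},{"grip":0.6,"x":0,"y":0,"z":0,"rx":0,"ry":0,"rz":0}]'
python3 -m jog '[{"grip":0.6,"x":0,"y":0,"z":0,"rx":0,"ry":0,"rz":0},{"grip":0.6,"x":0,"y":0,"z":0,"rx":0,"ry":0,"rz":0},{"grip":0.6,"x":0,"y":0,"z":0,"rx":0,"ry":0,"rz":0},{"grip":0.6,"x":0,"y":0,"z":0,"rx":0,"ry":0,"rz":0},{"grip":0.6,"x":0,"y":0,"z":0,"rx":0,"ry":0,"rz":0},{"grip":0.6,"x":0,"y":0,"z":0,"rx":0,"ry":0,"rz":0},{"grip":0.6,"x":0,"y":0,"z":0,"rx":0,"ry":0,"rz":0},{"grip":0.6,"x":0,"y":0,"z":0,"rx":0,"ry":0,"rz":0}]'
python3 - <<'E'
from h import *
w=read_camera("wrist");cv2.imwrite("pics/w6.png",w["frame"][:,:,::-1])
a=cv2.imread("pics/w5.png");print(get_state()["time"],cv2.absdiff(a,cv2.imread("pics/w6.png"))[:230].mean())
E
```

```text
time: 8.5
eef_pos: [0.5723, -0.1778, 0.3145]
tcp_rot: [1.0, -0.005, -0.0, -0.0]
contact_force: [0.7, 0.5, -0.4]
opening: 0.396
time: 9.17
eef_pos: [0.5723, -0.1777, 0.3147]
tcp_rot: [1.0, -0.005, -0.0, 0.0]
contact_force: [0.0, 0.2, 0.4]
opening: 0.4
time: 9.83
eef_pos: [0.5724, -0.1777, 0.3147]
tcp_rot: [1.0, -0.005, 0.0, 0.0]
contact_force: [0.3, 0.7, 0.6]
opening: 0.403
time: 10.5
eef_pos: [0.5723, -0.1777, 0.3147]
tcp_rot: [1.0, -0.005, -0.0, -0.0]
contact_force: [0.4, -0.5, 0.1]
opening: 0.403
time: 11.17
eef_pos: [0.5723, -0.1777, 0.3147]
tcp_rot: [1.0, -0.005, -0.0, -0.0]
contact_force: [0.3, 1.0, -0.3]
opening: 0.4
time: 11.83
eef_pos: [0.5723, -0.1778, 0.3147]
tcp_rot: [1.0, -0.005, -0.0, -0.0]
contact_force: [1.1, 0.2, 0.7]
opening: 0.4
11.8833 3.685232676630435
```

```bash

python3 -m jog '[{"grip":0.6,"x":0,"y":0,"z":14,"rx":0,"ry":0,"rz":7},{"grip":0.6,"x":0,"y":0,"z":14,"rx":0,"ry":0,"rz":0},{"grip":0.6,"x":0,"y":0,"z":14,"rx":0,"ry":0,"rz":0},{"grip":0.6,"x":0,"y":0,"z":14,"rx":0,"ry":0,"rz":0},{"grip":0.6,"x":0,"y":0,"z":14,"rx":0,"ry":0,"rz":0},{"grip":0.6,"x":0,"y":0,"z":14,"rx":0,"ry":0,"rz":0},{"grip":0.6,"x":0,"y":0,"z":14,"rx":0,"ry":0,"rz":0},{"grip":0.6,"x":0,"y":0,"z":0,"rx":0,"ry":0,"rz":0}]'
python3 -m jog '[{"grip":0.72,"x":0,"y":0,"z":0,"rx":0,"ry":0,"rz":0},{"grip":0.72,"x":0,"y":0,"z":0,"rx":0,"ry":0,"rz":0},{"grip":0.72,"x":0,"y":0,"z":0,"rx":0,"ry":0,"rz":0}]'
python3 - <<'E'
from h import *
w=read_camera("wrist");cv2.imwrite("pics/w7.png",w["frame"][:,:,::-1])
E
```

```text
time: 12.55
eef_pos: [0.571, -0.1771, 0.2126]
tcp_rot: [0.998, -0.066, -0.003, -0.001]
contact_force: [-0.4, -0.1, -0.0]
opening: 0.4
time: 12.8
eef_pos: [0.5729, -0.178, 0.2178]
tcp_rot: [0.998, -0.066, 0.001, 0.0]
contact_force: [0.5, 0.0, 0.4]
opening: 0.278
```

View pics/w7.png

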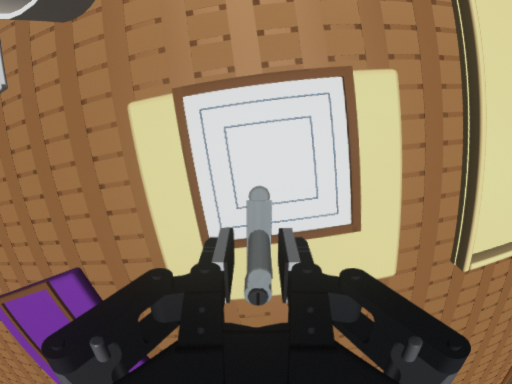

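The knob is centred again and the clip hasn't moved. Swinging back.

```bash

python3 -m jog '[{"grip":0.72,"x":4.4,"y":0.23,"z":0,"rx":0,"ry":0,"rz":6},{"grip":0.72,"x":4.4,"y":0.23,"z":0,"rx":0,"ry":0,"rz":6},{"grip":0.72,"x":4.4,"y":0.23,"z":0,"rx":0,"ry":0,"rz":6},{"grip":0.72,"x":4.4,"y":0.23,"z":0,"rx":0,"ry":0,"rz":6},{"grip":0.72,"x":4.4,"y":0.23,"z":0,"rx":0,"ry":0,"rz":6},{"grip":0.72,"x":4.4,"y":0.23,"z":0,"rx":0,"ry":0,"rz":6},{"grip":0.72,"x":4.4,"y":0.23,"z":0,"rx":0,"ry":0,"rz":6}]'
python3 -m jog '[{"grip":0.72,"x":4.4,"y":0.23,"z":0,"rx":0,"ry":0,"rz":6},{"grip":0.72,"x":4.4,"y":0.23,"z":0,"rx":0,"ry":0,"rz":6},{"grip":0.72,"x":4.4,"y":0.23,"z":0,"rx":0,"ry":0,"rz":6},{"grip":0.72,"x":4.4,"y":0.23,"z":0,"rx":0,"ry":0,"rz":6},{"grip":0.72,"x":4.4,"y":0.23,"z":0,"rx":0,"ry":0,"rz":6},{"grip":0.72,"x":4.4,"y":0.23,"z":0,"rx":0,"ry":0,"rz":6},{"grip":0.72,"x":4.4,"y":0.23,"z":0,"rx":0,"ry":0,"rz":6},{"grip":0.72,"x":0,"y":0,"z":0,"rx":0,"ry":0,"rz":0}]'
python3 - <<'E'
from h import *
w=read_camera("wrist");cv2.imwrite("pics/w8.png",w["frame"][:,:,::-1])
E
```

```text
time: 13.43
eef_pos: [0.5974, -0.1907, 0.2174]
tcp_rot: [0.907, -0.422, -0.006, -0.001]
contact_force: [-9.5, 8.3, 9.3]
opening: 0.28
time: 14.1
eef_pos: [0.6093, -0.2211, 0.2179]
tcp_rot: [-0.696, 0.718, -0.001, 0.0]
contact_force: [-0.6, -0.2, 0.2]
opening: 0.281
```

View pics/w8.png

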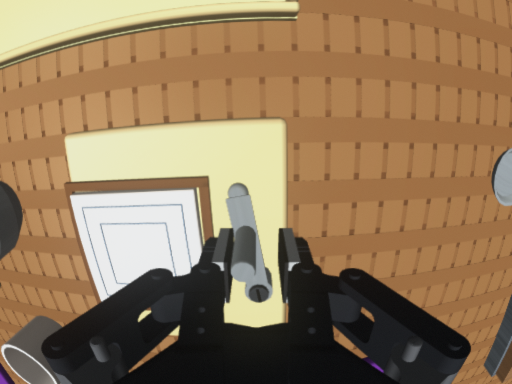

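The clip is back at about 0.15 rad, clear of the tile, which is still inside its rails. Releasing and rising.

```bash

python3 -m jog '[{"grip":0.72,"x":-5,"y":0,"z":0,"rx":0,"ry":0,"rz":0},{"grip":0.6,"x":0,"y":0,"z":0,"rx":0,"ry":0,"rz":0},{"grip":0.6,"x":0,"y":0,"z":0,"rx":0,"ry":0,"rz":0},{"grip":0.6,"x":0,"y":0,"z":-15,"rx":0,"ry":0,"rz":0},{"grip":0.6,"x":0,"y":0,"z":-25,"rx":0,"ry":0,"rz":0},{"grip":0.6,"x":0,"y":0,"z":-30,"rx":0,"ry":0,"rz":0},{"grip":0.6,"x":0,"y":0,"z":-30,"rx":0,"ry":0,"rz":0},{"grip":0.6,"x":0,"y":0,"z":-30,"rx":0,"ry":0,"rz":0}]'
python3 -m jog '[{"grip":0.6,"x":0,"y":0,"z":-20,"rx":0,"ry":0,"rz":0},{"grip":0.6,"x":0,"y":0,"z":0,"rx":0,"ry":0,"rz":0},{"grip":0.6,"x":0,"y":0,"z":0,"rx":0,"ry":0,"rz":0},{"grip":0.6,"x":0,"y":0,"z":0,"rx":0,"ry":0,"rz":0}]'
python3 - <<'E'
from h import *
w=read_camera("wrist");
c=read_camera("scene");cv2.imwrite("pics/s9.png",np.hstack([cv2.resize(w["frame"][:,100:400,::-1],(300,384)),cv2.resize(c["frame"][170:266,130:230,::-1],(400,384),interpolation=2)]))
r,k=quad(c,((0,0,120),(180,45,255)),(150,195,225,250),.023);print("tile",r)
E
```

```text
time: 14.82
eef_pos: [0.6088, -0.2155, 0.3493]
tcp_rot: [-0.697, 0.717, -0.0, 0.0]
contact_force: [0.4, 0.3, 0.0]
opening: 0.4
time: 15.15
eef_pos: [0.6086, -0.2154, 0.3661]
tcp_rot: [-0.697, 0.717, 0.001, -0.0]
contact_force: [-0.3, -0.2, -0.4]
opening: 0.401
tile ((0.5878379940986633, -0.1399444341659546), (0.08966873586177826, 0.09099255502223969), 0.7209728956222534)
```

View pics/s9.png

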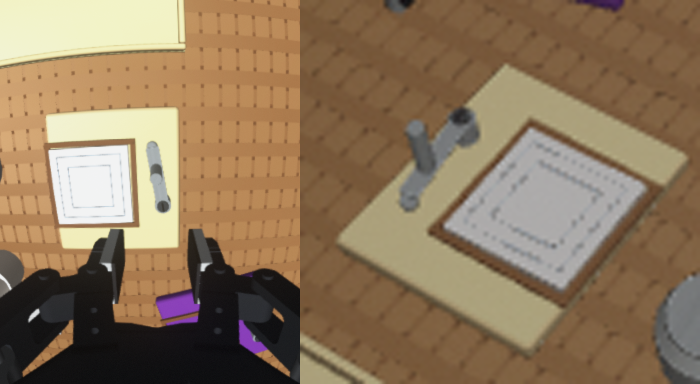

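The tile is in its seat, the clip's foot is clear (about (410,200) in the scene crop) and the gripper isn't touching anything.

```bash
python3 -c "
from plant import sign_off
print(sign_off())"
```

```text
the job is handed in; nothing more can be done
None
```

The job is done and handed in at about 15 s of the 53 s allowed.

- **Pressing:** With the fingers around the knob but not gripping it, I swung the tile board's clip to about 1.43 rad. The foot was then well onto the tile, roughly 30 mm inside its edge. I raised the gripper clear and waited more than 4 s. The knob was still centred where I had left it when I came back down.
- **Swinging back:** I swung the clip back to about 0.15 rad, let go and lifted away. The highest wrist force I read was about 16 N, at the end of one of the swing-back moves.
- **Last checks:** The final wrist and scene pictures show the foot clear and the tile inside its rails. The tile's measured centre moved about 1 mm from the first reading, which is within its play and the camera accuracy. I never went near the empty board's clip, but did not measure its position again at the end.
- **Failures and disagreements:** The first two move commands were refused because rows must contain all seven values; nothing moved. The two cameras placed the board and screw 3 to 5 mm apart, so I averaged them, and the wrist camera confirmed the knob was centred. No other check failed.

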